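# Reset the rings of the red job-card board

### The arm

A 6-joint arm with a two-finger parallel gripper is mounted at the origin on the work surface. World frame = base frame: x ahead of the robot, y to its left, z up, the work surface at z = 0. Lengths are in m, angles in rad, forces in N, time in s.
With the tool pointing down it reaches from about 0.375 to 0.975 m from the base axis. Payload 3.8 kg.
Tool frame: the origin (TCP) lies where the fingers leave the gripper's body, on its centre line; the fingertips stand 73 mm ahead of it and the grasp point (between the pads) lies 54 mm ahead of it; z points along the fingers, y is the line along which they close (so a half turn about z gives the same grasp; the last joint's range is limited). The gripper opens to 85 mm and grips with 20 to 120 N. Pads are 22 mm wide; open, the fingers measure 114 mm over their backs; the gripper's body (76 mm by 85 mm) begins 54 mm behind the grasp point. The pads swing forward as they close: fully open they stand 13 mm farther back than shut.
Start: joints at [1.162, 0.264, 1.604, -0, 1.274, -0.037], TCP at [0.245, 0.629, 0.304] pointing down, gripper open.
Joint ranges: [-2.63, 2.63], [-0.94, 2.18], [0.31, 2.57], [-1.31, 4.45], [0, 2.66], [-2.55, 2.55]. Speed limits (rad/s): [2.57, 2.57, 3.14, 3.14, 3.14, 3.14].

### API

Orientations are given as a rotation vector (axis times angle).
In Python, from workcell import read_state, viewer, bot gives the robot as it stands.
- The arm moves only by the tool jog_arm, never from a script. Its argument "increments" is a list that holds one entry, the list of rows, each a list of 7 numbers: the shift along the tool's x, y, z in units of 30 mm (1.0 is 30 mm), then the turn, a rotation vector about the tool's x, y, z in units of 6 degrees (1.0 is 6 degrees), then the opening, from -1 (shut) to 1 (fully open). A call has exactly 5 rows; each row shifts and turns the commanded pose from where the row before left it, along the tool's axes as they then stand; what a row does not reach is not made up. A row lasts 1/12 s, in which the tool goes at most 41.7 mm and 7.16 degrees, less where a joint would pass 70% of its speed; a pose out of reach is approached as far as the arm can. A call is refused whole if a number of a shift passes 1 or a number of a turn 1, either way. A call with a gripper value outside its range is refused whole. The fingers move at their own pace and stop on an object; "force" is the grip in N (left out, the last holds). Time passes only in rows, so rows that do not move let the fingers close, or fill a call up. It gives the time, the measured TCP pose, the force, the opening and the grip force at its end, in the units of the state.
- read_state(): the state, without advancing time (a new reading comes with each control period).
- viewer.read_camera(name): name is "scene" or "top" or "wrist"; returns (picture, depth): 400x640x3 uint8, blue, green, red; 400x640 float32, m along the optical axis (not along the pixel's ray), 0 where there is no reading.
- viewer.camera_params(name): a dict with "fx", "fy", "cx", "cy" (pixels), "k1" (the pictures are not rectified: a ray, as slopes to the right and down, at radius r is drawn at 1 + k1 r^2 times it, then the intrinsics apply), "R" (3x3) and "t" (3): a world point X has camera coordinates R X + t; the wrist camera has in their place "hand_eye" (4x4, takes a point from camera to tool coordinates, whose origin is the TCP and whose axes are the flange's). Camera axes: x right, y down, z forward; pixel columns grow to the right and rows downward; lengths in m; the calibration is good to about 2 mm. A picture is of the moment at which its call begins: read the wrist's pose just before it. camera_params takes no time and is no camera call.
- bot.finish_job(): hands the job in; it is judged then, once.
The state is a dict: "time": time; "q": joint angles; "joint_vel": joint speeds; "joint_torque": joint torques, N m; "tool_pos": TCP position; "tcp_rot": TCP orientation; "wrist_force": force on the tool from outside, world axes, zero at the start; "torque": the same for the moment, N m; "width": opening from 0.0 (shut) to 1.0 (fully open); "grip_force": force on a finger pad.
Only numpy, scipy, OpenCV 4.12 (cv2) and the standard library are available. Lean on these libraries where they do the work, as an engineer would, in place of code of your own. Each camera call takes 0.05 s, during which the arm holds its last target. There are 200 camera calls.

### The job

On the polishing bench lie two job-card boards with lever arch rings, one red and one blue. The rings of the red one have stuck half shut and do not meet: lift its lever all the way up so that the rings swing wide open, then press the lever fully down again so that they close properly. Leave the blue board's lever as it is.

Things in the scene. Friction and masses are not known exactly. Their poses are not given: they have to be found in the camera images.
- red_lever (a joint): angle of the red board's lever, rad: 0 = fully down, level, rings shut; 1.1 = stop, fully up, rings wide open. Begins at 0.2 to 0.4. Stiff: it takes about 2 N at the roll, square to the lever, to move it either way, and it stays where it is left. The two rings open and shut with it.
- red_lever_tip (a point): centre of the red plastic roll at the free end of the red lever: 18 mm in diameter, 18 mm long, axis parallel to the hinge axis; its flat ends (18 mm apart) face sideways and can be pinched from above. It lies 100 mm from the hinge axis; with the lever fully down, 34 mm above the bench and 29 mm above the red board (235 x 170 x 5 mm, fixed). Two rings, 54 mm high, stand 30 to 60 mm from the lever's line on the robot's side.
- red_lever_hinge (a point): point on the hinge axis of the red lever, 34 mm above the bench. The hinge axis is level and square to the lever; the horizontal direction from here to red_lever_tip is the way the lever points (roughly to the robot's left, +y). Frame: x along the hinge axis, y along the lever to its tip; raising the lever turns it about +x.
- blue_lever_tip (a point): centre of the blue plastic roll at the free end of the blue lever: 18 mm in diameter, 18 mm long, axis parallel to the hinge axis; its flat ends (18 mm apart) face sideways and can be pinched from above. It belongs to the blue board, the same in all but colour, and is to be left alone.

How it is judged:
By the outcome, as a careful person would: the job done as asked, in the order asked, and still so for the second after the job is handed in, with the robot touching nothing.
It also fails if it takes over 35 s, if anything falls off the work surface, if the arm or the gripper's body presses on something with over 40 N, if the wrist force passes 120 N, or if a joint passes its speed limit or range.

## Working session

There is one attempt and no reset: what is moved stays moved. The work goes in short steps, Python scripts to look and compute and a tool call to move; the robot and the scene stay as the last step left them, time stands still between calls to the robot, and variables do not carry over. Pictures are saved under pics/ and viewed, at most 10 in all, crops included, and the job is handed in when it is done.

Besides the shell and the picture viewer there is one more tool, called by a JSON object that holds its "op" and its "data", one argument or row to a line. jog_arm: Moves the arm, as the interface text tells. Its arguments: {"type":"object","properties":{"increments":{"type":"array","items":{"type":"array","items":{"type":"array","items":{"type":"number"}}}},"force":{"type":"number"}},"required":["increments"]}

```bash
mkdir -p pics
cat > h.py <<'E'
import numpy as np, cv2
from scipy.spatial.transform import Rotation as R
from workcell import read_state, viewer, bot
def pts(name,st,px,d):
    p=viewer.camera_params(name); px=np.asarray(px,float).reshape(-1,2)
    n=cv2.undistortPoints(px.reshape(-1,1,2),np.array([[p['fx'],0,p['cx']],[0,p['fy'],p['cy']],[0,0,1.]]),np.array([p['k1'],0,0,0.])).reshape(-1,2)
    c=np.c_[n,np.ones(len(n))]*np.asarray(d).reshape(-1,1)
    if 'R' in p: return (c-np.array(p['t']).ravel())@np.array(p['R'])
    H=np.array(p['hand_eye']); c=c@H[:3,:3].T+H[:3,3]
    return c@R.from_rotvec(st['tcp_rot']).as_matrix().T+np.array(st['tool_pos'])
def masks(img):
    h=cv2.cvtColor(img,cv2.COLOR_BGR2HSV); s=(h[...,1]>110)&(h[...,2]>50)
    return s&((h[...,0]<10)|(h[...,0]>170)), s&(h[...,0]>95)&(h[...,0]<130)
E
python3 - <<'E'
from h import *
st=read_state(); print(st['time'],st['tool_pos'],st['tcp_rot'])
for n in('top','scene'):
    im,d=viewer.read_camera(n); cv2.imwrite(f'pics/{n}0.png',im); np.save(f'{n}0.npy',d)
    for c,m in zip('rb',masks(im)):
        k,l,s,ce=cv2.connectedComponentsWithStats(m.astype('uint8'))
        for i in range(1,k):
            if s[i,4]>25:
                dd=d[l==i]; v,u=np.nonzero((l==i)&(d>0)); P=pts(n,st,np.c_[u,v],d[v,u])
                print(n,c,s[i],ce[i].round(),np.median(P,0).round(3),P.min(0).round(3),P.max(0).round(3))
E
```

```text
0.0 [0.24500484 0.62835764 0.30257447] [-0.58061675 -3.08699328  0.00338019]
top r [144  11  22  26 271] [155.  23.] [0.915 0.405 0.105] [ 0.907  0.398 -0.67 ] [1.353 0.701 0.135]
top r [70 14 16 21 44] [78. 27.] [0.911 0.589 0.059] [0.907 0.577 0.047] [0.959 0.611 0.113]
top r [ 366  168   96  117 2380] [413. 231.] [ 0.48  -0.179  0.004] [ 0.365 -0.281 -0.006] [ 0.632 -0.067  0.082]
top r [330 250  20  37 198] [339. 267.] [ 0.4   -0.002  0.027] [ 0.358 -0.031 -0.006] [0.438 0.012 0.037]
top b [189  80  30  16 213] [207.  89.] [0.804 0.305 0.006] [0.763 0.266 0.001] [0.823 0.33  0.088]
top b [224 169   8   9  52] [228. 173.] [0.596 0.24  0.066] [0.587 0.233 0.059] [0.604 0.248 0.072]
top b [ 192  179  108  118 1543] [245. 241.] [0.452 0.209 0.005] [ 0.333  0.085 -0.003] [0.594 0.319 0.011]
scene r [ 165  132  121   93 1918] [230. 181.] [ 0.518 -0.125  0.005] [ 0.352 -0.285 -0.004] [ 0.629 -0.067  0.01 ]
scene r [313 149  22  28 164] [323. 168.] [0.433 0.006 0.021] [ 0.374 -0.014  0.005] [0.438 0.015 0.031]
scene r [243 186   9  12  80] [247. 191.] [ 0.589 -0.073  0.078] [ 0.578 -0.082  0.067] [ 0.595 -0.067  0.082]
scene b [   0    0   97   93 6967] [40. 40.] [ 0.339 -0.78   0.096] [ 0.172 -0.869  0.003] [ 0.433 -0.773  0.223]
scene b [288   0  18   3  37] [298.   1.] [-1.115 -0.748 -0.375] [-1.204 -0.755 -0.408] [-0.977 -0.742 -0.315]
scene b [ 518    0   60   29 1313] [548.  12.] [-0.911  0.408 -0.146] [-0.93   0.302 -0.201] [-0.892  0.494 -0.084]
scene b [ 341  165  147  116 1899] [418. 230.] [0.505 0.241 0.006] [ 0.332  0.086 -0.002] [0.607 0.322 0.071]
```

View pics/top0.png

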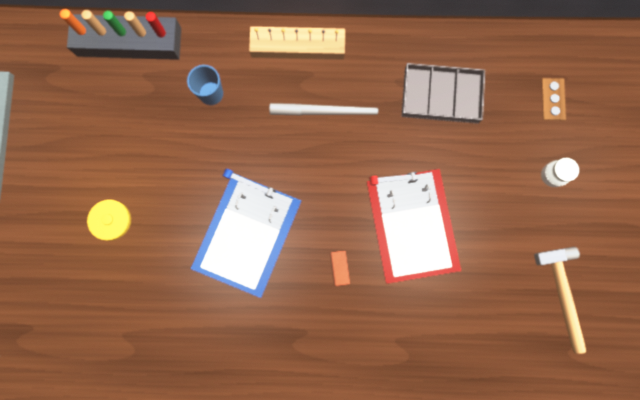

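View pics/scene0.png

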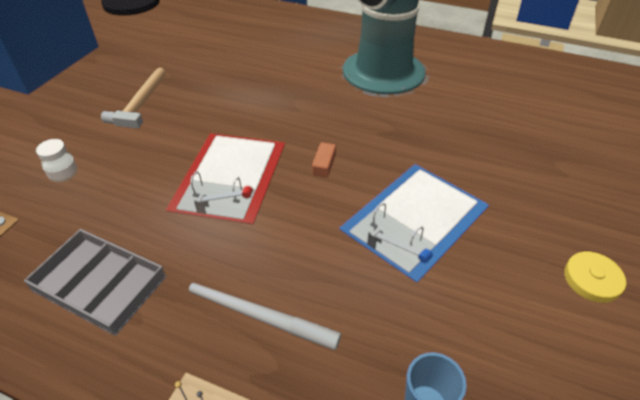

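The top view shows the red roll at about (374,181) with its hinge near (413,178). The rings are below the lever, on the robot's side. The scene view shows the roll at (247,191) and the hinge at about (202,203).

```bash
cat >> h.py <<'E'
def tooldelta(st,target_pos,target_R):
    Rm=R.from_rotvec(st['tcp_rot']); d=Rm.inv().apply(np.array(target_pos)-st['tool_pos']); w=(Rm.inv()*target_R).as_rotvec(degrees=True)
    return d/0.03, w/6
E
python3 - <<'E'
from h import *
st=read_state()
for n,box in(('top',(360,165,470,290)),('scene',(160,125,290,230))):
    im=cv2.imread(f'pics/{n}0.png'); d=np.load(f'{n}0.npy'); m=masks(im)[0]
    b=np.zeros_like(m); b[box[1]:box[3],box[0]:box[2]]=1; v,u=np.nonzero(m&b&(d>0)); P=pts(n,st,np.c_[u,v],d[v,u])
    Q=P[(P[:,2]<.015)&(P[:,2]>-.006)]; r=cv2.minAreaRect(Q[:,:2].astype('float32')); print(n,r,cv2.boxPoints(r).round(3).tolist())
    T=P[P[:,2]>.045]; print(len(T),T.mean(0),T.min(0),T.max(0))
    # grey lever parts above board
    v,u=np.nonzero(b&(d>0)); P=pts(n,st,np.c_[u,v],d[v,u]); k=(P[:,2]>.022)
    for a,c in sorted(zip(P[k].round(3).tolist(),np.c_[u,v][k].tolist()))[::6]: print(a,c)
print(R.from_rotvec(st['tcp_rot']).as_matrix().round(3))
E
```

```text
top ((0.5021131038665771, -0.1732555776834488), (0.25027838349342346, 0.17752791941165924), 10.792060852050781) [[0.3630000054836273, -0.10899999737739563], [0.3959999978542328, -0.2840000092983246], [0.6420000195503235, -0.2370000034570694], [0.6079999804496765, -0.06300000101327896]]
66 [ 0.58508146 -0.07626091  0.07714854] [ 0.57631895 -0.08414834  0.06089133] [ 0.59459243 -0.06885325  0.08226204]
[0.533, -0.126, 0.025] [393, 208]
[0.537, -0.127, 0.045] [395, 205]
[0.542, -0.124, 0.051] [394, 202]
[0.548, -0.124, 0.055] [394, 199]
[0.551, -0.124, 0.054] [394, 198]
[0.556, -0.206, 0.048] [431, 197]
[0.56, -0.12, 0.05] [392, 194]
[0.564, -0.2, 0.052] [429, 193]
[0.566, -0.202, 0.053] [430, 192]
[0.569, -0.118, 0.035] [390, 191]
[0.576, -0.198, 0.056] [428, 187]
[0.577, -0.078, 0.074] [374, 184]
[0.578, -0.075, 0.079] [373, 183]
[0.579, -0.084, 0.076] [377, 183]
[0.581, -0.198, 0.055] [428, 185]
[0.581, -0.071, 0.074] [371, 182]
[0.583, -0.198, 0.033] [426, 186]
[0.583, -0.079, 0.08] [375, 181]
[0.584, -0.069, 0.071] [370, 181]
[0.585, -0.077, 0.081] [374, 180]
[0.586, -0.103, 0.062]
[... 4197 characters left out ...]
.147, 0.045] [209, 198]
[0.601, -0.13, 0.051] [217, 198]
[0.602, -0.143, 0.044] [211, 199]
[0.604, -0.17, 0.039] [198, 198]
[0.605, -0.167, 0.04] [199, 198]
[0.606, -0.16, 0.038] [202, 200]
[0.608, -0.163, 0.039] [200, 200]
[0.609, -0.169, 0.028] [198, 204]
[0.609, -0.161, 0.034] [201, 203]
[0.61, -0.171, 0.025] [197, 205]
[0.61, -0.164, 0.028] [200, 205]
[0.61, -0.158, 0.028] [203, 206]
[0.611, -0.174, 0.038] [194, 200]
[0.611, -0.165, 0.031] [199, 204]
[0.611, -0.159, 0.031] [202, 205]
[0.612, -0.174, 0.036] [194, 201]
[0.612, -0.17, 0.033] [196, 203]
[0.612, -0.162, 0.036] [200, 203]
[0.613, -0.167, 0.027] [198, 206]
[[-0.932  0.363 -0.001]
 [ 0.363  0.932 -0.002]
 [ 0.    -0.002 -1.   ]]
```

{"op": "jog_arm", "data": {
  "increments": [
    [[-0.95,-0.88,0,0,0,0,0],[-0.95,-0.88,0,0,0,0,0],[-0.95,-0.88,0,0,0,0,0],[-0.95,-0.88,0,0,0,0,0],[-0.95,-0.88,0,0,0,0,0]]
  ],
  "force": 40
}}

```text
time: 0.52
tool_pos: [0.3302, 0.4523, 0.3032]
tcp_rot: [-0.579, -3.087, 0.002]
wrist_force: [0.5, -0.3, 0.2]
width: 0.5
grip_force: 0.0
```

{"op": "jog_arm", "data": {
  "increments": [
    [[-0.95,-0.88,0,0,0,0,0],[-0.95,-0.88,0,0,0,0,0],[-0.95,-0.88,0,0,0,0,0],[-0.95,-0.88,0,0,0,0,0],[-0.95,-0.88,0,0,0,0,0]]
  ]
}}

```text
time: 0.93
tool_pos: [0.415, 0.2775, 0.3035]
tcp_rot: [-0.58, -3.087, 0.0]
wrist_force: [0.7, 0.4, 0.4]
width: 0.502
grip_force: 0.0
```

{"op": "jog_arm", "data": {
  "increments": [
    [[-0.95,-0.88,0,0,0,0,0],[-0.95,-0.88,0,0,0,0,0],[-0.95,-0.88,0,0,0,0,0],[-0.95,-0.88,0,0,0,0,0],[-0.95,-0.88,0,0,0,0,0]]
  ]
}}

```text
time: 1.35
tool_pos: [0.4998, 0.1027, 0.3036]
tcp_rot: [-0.581, -3.087, 0.0]
wrist_force: [1.0, 0.6, 0.1]
width: 0.497
grip_force: 0.0
```

{"op": "jog_arm", "data": {
  "increments": [
    [[-0.95,-0.88,0,0,0,0,0],[-0.95,-0.88,0,0,0,0,0],[-0.95,-0.88,0,0,0,0,0],[-0.95,-0.88,0,0,0,0,0],[-0.95,-0.88,0,0,0,0,0]]
  ]
}}

```text
time: 1.77
tool_pos: [0.5846, -0.072, 0.3034]
tcp_rot: [-0.581, -3.087, -0.0]
wrist_force: [0.5, 0.7, -0.2]
width: 0.501
grip_force: 0.0
```

{"op": "jog_arm", "data": {
  "increments": [
    [[0,0,0,0,0,1,0],[0,0,0,0,0,1,0],[0,0,0,0,0,1,0],[0,0,0,0,0,1,0],[0,0,0,0,0,1,0]]
  ]
}}

```text
time: 2.18
tool_pos: [0.5842, -0.0704, 0.3031]
tcp_rot: [-1.368, -2.827, 0.001]
wrist_force: [-0.8, 0.3, -0.0]
width: 0.501
grip_force: 0.0
```

{"op": "jog_arm", "data": {
  "increments": [
    [[0,0,0.4,0,0,1,0],[0,0,0.4,0,0,1,0],[0,0,0.4,0,0,1,0],[0,0,0.4,0,0,1,0],[0,0,0.4,0,0,0.6,0]]
  ]
}}

```text
time: 2.6
tool_pos: [0.5841, -0.0701, 0.2428]
tcp_rot: [-2.002, -2.42, 0.001]
wrist_force: [0.8, -0.1, 0.8]
width: 0.497
grip_force: 0.0
```

Run:
```python
from h import *
st=read_state(); im,d=viewer.read_camera('wrist'); cv2.imwrite('pics/w1.png',im)
m=masks(im)[0]; v,u=np.nonzero(m&(d>0)); P=pts('wrist',st,np.c_[u,v],d[v,u]); T=P[P[:,2]>.045]
if len(T): print(len(T),T.mean(0),T.min(0),T.max(0)); print(cv2.minAreaRect(T[:,:2].astype('float32')))
print(R.from_rotvec(st['tcp_rot']).as_matrix().round(3))
```

```text
549 [ 0.5835768  -0.07629658  0.0809081 ] [ 0.52580896 -0.20229246  0.04772855] [ 0.61216116 -0.05776842  0.23447668]
((0.5774921178817749, -0.1313750296831131), (0.08710219711065292, 0.13745078444480896), 7.1417155265808105)
[[-0.188  0.982 -0.001]
 [ 0.982  0.188  0.   ]
 [ 0.    -0.001 -1.   ]]
```

View pics/w1.png

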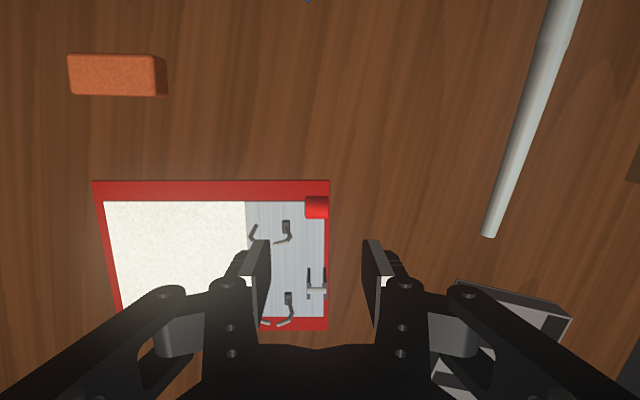

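The wrist view shows the roll at about (317,207), with the lever running straight down the image to the hinge at (317,290). The fingers are aligned with it.

Run:
```python
from h import *
st=read_state(); im,d=viewer.read_camera('wrist')
m=masks(im)[0]; b=np.zeros_like(m); b[190:225,300:327]=1; v,u=np.nonzero(m&b&(d>0)); P=pts('wrist',st,np.c_[u,v],d[v,u]); T=P[(P[:,2]>.05)&(P[:,2]<.1)]
e=np.array([-.188,.982,0]);x=np.array([.982,.188,0])
L=np.c_[T@x,T@e,T[:,2]]; lo,hi=np.percentile(L,[1,99],axis=0); print(len(T),lo,hi,(hi-lo))
p=np.array(st['tool_pos']); print(p@x,p@e,p)
for c in((.586,-.075,.073),): print(np.array(c)@x,np.array(c)@e)
```

```text
440 [ 0.55163811 -0.19181057  0.0718458 ] [ 0.56523775 -0.17559503  0.08171147] [0.01359965 0.01621554 0.00986567]
0.5589890209975934 -0.17812029259780515 [ 0.58260726 -0.06984738  0.23982793]
0.561352 -0.18381799999999998
```

{"op": "jog_arm", "data": {
  "increments": [
    [[-0.2,0.05,0.7,0,0,0,0],[0,0,0.8,0,0,0,0],[0,0,0.8,0,0,0,0],[0,0,0.8,0,0,0,0],[0,0,0.6,0,0,0,0]]
  ]
}}

```text
time: 3.12
tool_pos: [0.5865, -0.0757, 0.1315]
tcp_rot: [-1.993, -2.427, 0.001]
wrist_force: [0.4, -0.3, -0.4]
width: 0.496
grip_force: 0.0
```

{"op": "jog_arm", "data": {
  "increments": [
    [[0,0,0,0,0,0,-1],[0,0,0,0,0,0,-1],[0,0,0,0,0,0,-1],[0,0,0,0,0,0,-1],[0,0,0,0,0,0,-1]]
  ],
  "force": 40
}}

```text
time: 3.53
tool_pos: [0.5859, -0.076, 0.1334]
tcp_rot: [-1.994, -2.425, 0.003]
wrist_force: [-4.9, -1.6, -3.9]
width: 0.2
grip_force: 41.3
```

{"op": "jog_arm", "data": {
  "increments": [
    [[-0.14,0,-0.3,0,0,0,-1],[-0.18,0,-0.29,0,0,0,-1],[-0.2,0,-0.26,0,0,0,-1],[-0.23,0,-0.24,0,0,0,-1],[0,0,0,0,0,0,-1]]
  ]
}}

```text
time: 3.95
tool_pos: [0.5905, -0.0994, 0.1676]
tcp_rot: [-1.996, -2.425, 0.003]
wrist_force: [-7.2, -2.2, -3.1]
width: 0.2
grip_force: 40.1
```

{"op": "jog_arm", "data": {
  "increments": [
    [[-0.25,0,-0.22,0,0,0,-1],[-0.27,0,-0.19,0,0,0,-1],[-0.14,0,-0.09,0,0,0,-1],[0,0,0,0,0,0,-1],[0,0,0,0,0,0,-1]]
  ]
}}

```text
time: 4.37
tool_pos: [0.5942, -0.1185, 0.1819]
tcp_rot: [-1.995, -2.424, 0.003]
wrist_force: [-7.6, -2.2, -3.6]
width: 0.202
grip_force: 39.9
```

{"op": "jog_arm", "data": {
  "increments": [
    [[-0.15,0,-0.08,0,0,0,-1],[-0.12,0,-0.06,0,0,0,-1],[0,0,0,0,0,0,-1],[0,0,0,0,0,0,-1],[0,0,0,0,0,0,-1]]
  ]
}}

```text
time: 4.78
tool_pos: [0.5957, -0.126, 0.1858]
tcp_rot: [-1.995, -2.424, 0.003]
wrist_force: [-7.5, -1.0, -2.7]
width: 0.202
grip_force: 39.7
```

Run:
```python
from h import *
st=read_state(); print(st['tool_pos'],st['wrist_force'])
im,d=viewer.read_camera('scene'); cv2.imwrite('pics/s2.png',cv2.resize(im[110:250,140:320],None,fx=4,fy=4))
```

```text
[ 0.59565242 -0.12602283  0.18583105] [-7.53136356 -0.98204237 -2.73862363]
```

View pics/s2.png

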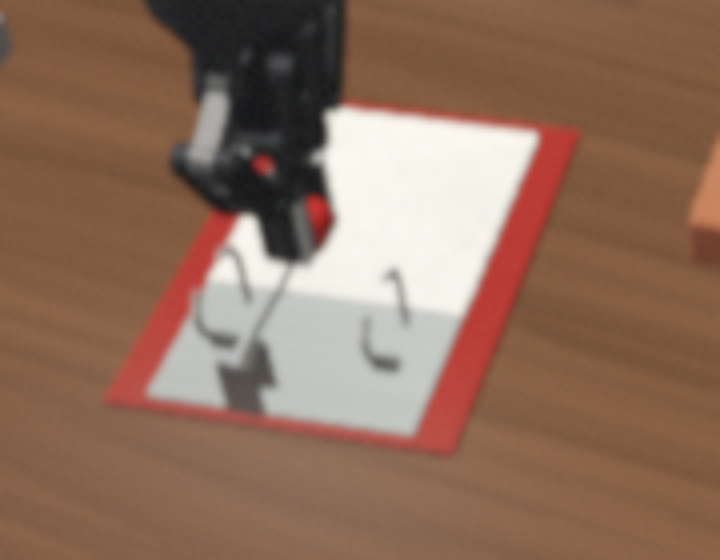

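The rings are open and the lever stands steep in the pads. No stop force shows yet, so I push a bit further until the stop is felt.

{"op": "jog_arm", "data": {
  "increments": [
    [[-0.1,0,-0.04,0,0,0,-1],[-0.1,0,-0.04,0,0,0,-1],[0,0,0,0,0,0,-1],[0,0,0,0,0,0,-1],[0,0,0,0,0,0,-1]]
  ]
}}

```text
time: 5.25
tool_pos: [0.5963, -0.1295, 0.1872]
tcp_rot: [-1.992, -2.421, -0.001]
wrist_force: [-6.3, 6.3, -5.1]
width: 0.201
grip_force: 39.8
```

{"op": "jog_arm", "data": {
  "increments": [
    [[-0.1,0,-0.04,0,0,0,-1],[-0.1,0,-0.04,0,0,0,-1],[0,0,0,0,0,0,-1],[0,0,0,0,0,0,-1],[0,0,0,0,0,0,-1]]
  ]
}}

```text
time: 5.67
tool_pos: [0.5964, -0.1307, 0.1874]
tcp_rot: [-1.988, -2.414, -0.008]
wrist_force: [-5.3, 21.2, -11.2]
width: 0.199
grip_force: 39.8
```

The stop is firmly reached: 21 N with hardly any motion. Now I press the lever down along the arc.

{"op": "jog_arm", "data": {
  "increments": [
    [[0.22,0,0.08,0,0,0,-1],[0.29,0,0.17,0,0,0,-1],[0.27,0,0.19,0,0,0,-1],[0.25,0,0.22,0,0,0,-1],[0.23,0,0.24,0,0,0,-1]]
  ]
}}

```text
time: 6.08
tool_pos: [0.591, -0.1006, 0.1665]
tcp_rot: [-1.995, -2.426, 0.004]
wrist_force: [-15.5, 1.1, 12.8]
width: 0.196
grip_force: 45.0
```

{"op": "jog_arm", "data": {
  "increments": [
    [[0.2,0,0.26,0,0,0,-1],[0.18,0,0.29,0,0,0,-1],[0.14,0,0.3,0,0,0,-1],[0.11,0,0.31,0,0,0,-1],[0,0,0,0,0,0,-1]]
  ]
}}

```text
time: 6.5
tool_pos: [0.5867, -0.0797, 0.1291]
tcp_rot: [-1.993, -2.422, 0.0]
wrist_force: [-10.9, 8.2, 5.9]
width: 0.199
grip_force: 46.8
```

{"op": "jog_arm", "data": {
  "increments": [
    [[0.06,0,0.32,0,0,0,-1],[0.03,0,0.33,0,0,0,-1],[0,0,0.3,0,0,0,-1],[0,0,0,0,0,0,-1],[0,0,0,0,0,0,-1]]
  ]
}}

```text
time: 6.92
tool_pos: [0.5861, -0.0767, 0.1002]
tcp_rot: [-1.993, -2.42, -0.0]
wrist_force: [-10.3, 9.8, 2.0]
width: 0.2
grip_force: 44.5
```

{"op": "jog_arm", "data": {
  "increments": [
    [[0,0,0.1,0,0,0,-1],[0,0,0.1,0,0,0,-1],[0,0,0,0,0,0,-1],[0,0,0,0,0,0,-1],[0,0,0,0,0,0,-1]]
  ]
}}

```text
time: 7.33
tool_pos: [0.5862, -0.0769, 0.0945]
tcp_rot: [-1.993, -2.421, 0.0]
wrist_force: [-10.2, 9.9, 2.2]
width: 0.196
grip_force: 43.8
```

{"op": "jog_arm", "data": {
  "increments": [
    [[0,0,0.1,0,0,0,-1],[0,0,0.07,0,0,0,-1],[0,0,0,0,0,0,-1],[0,0,0,0,0,0,-1],[0,0,0,0,0,0,-1]]
  ]
}}

```text
time: 7.75
tool_pos: [0.5866, -0.0771, 0.0931]
tcp_rot: [-1.993, -2.422, 0.0]
wrist_force: [-19.1, 10.1, 24.0]
width: 0.198
grip_force: 46.6
```

{"op": "jog_arm", "data": {
  "increments": [
    [[0,0,0,0,0,0,-0.2],[0,0,0,0,0,0,-0.2],[0,0,0,0,0,0,-0.2],[0,0,0,0,0,0,-0.2],[0,0,0,0,0,0,-0.2]]
  ]
}}

```text
time: 8.17
tool_pos: [0.589, -0.0792, 0.0891]
tcp_rot: [1.995, 2.424, 0.002]
wrist_force: [0.1, 0.8, 0.6]
width: 0.4
grip_force: 0.0
```

{"op": "jog_arm", "data": {
  "increments": [
    [[0,0,-0.5,0,0,0,-0.2],[0,0,-0.8,0,0,0,-0.2],[0,0,-0.9,0,0,0,-0.2],[0,0,-0.9,0,0,0,-0.2],[0,0,-0.9,0,0,0,-0.2]]
  ]
}}

```text
time: 8.58
tool_pos: [0.5878, -0.0789, 0.2091]
tcp_rot: [-1.996, -2.426, 0.0]
wrist_force: [1.5, -0.7, 0.1]
width: 0.402
grip_force: 0.0
```

Run:
```python
from h import *
st=read_state(); print(st['time'],st['tool_pos'],st['wrist_force'],st['width'])
im,d=viewer.read_camera('scene'); cv2.imwrite('pics/s3.png',cv2.resize(im[110:250,140:320],None,fx=4,fy=4))
def ana(n,im,d,box):
    m=masks(im)[0]; b=np.zeros_like(m); b[box[1]:box[3],box[0]:box[2]]=1; v,u=np.nonzero(m&b&(d>0)); P=pts(n,st,np.c_[u,v],d[v,u]); T=P[(P[:,2]>.025)&(P[:,2]<.1)]
    print(n,len(T), T.mean(0),np.percentile(T[:,2],[1,50,97,100])) if len(T) else print(n,0)
ana('scene',im,d,(225,170,275,215))
st=read_state(); im,d=viewer.read_camera('wrist'); cv2.imwrite('pics/w3.png',im); ana('wrist',im,d,(280,150,360,270))
```

```text
8.5833 [ 0.58775854 -0.07888628  0.20913682] [ 1.4766366  -0.69575247  0.10418817] 0.40205326815407005
scene 107 [ 0.58650274 -0.06637619  0.03906171] [0.02827114 0.04014828 0.04472026 0.04602053]
wrist 518 [ 0.58301191 -0.06759822  0.04152117] [0.03538063 0.04227061 0.04427189 0.04539135]
```

View pics/s3.png

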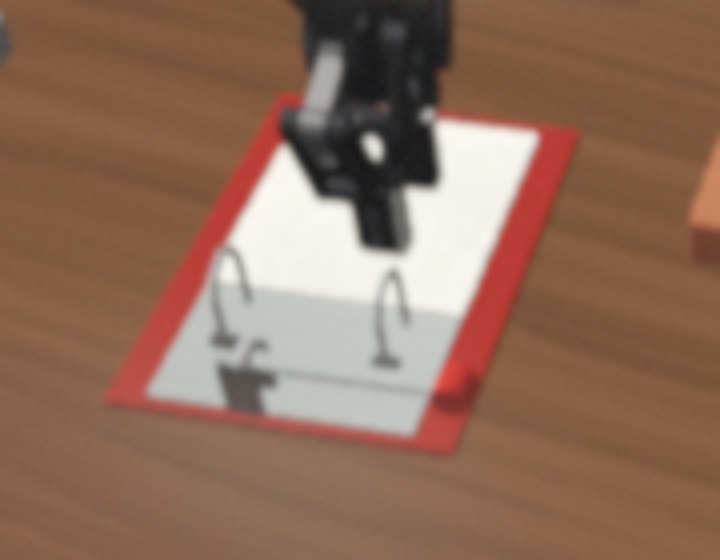

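The lever is level and the rings look shut, with the roll top at 44 mm against 43 mm expected. To be sure, I press it once from above with closed fingers.

{"op": "jog_arm", "data": {
  "increments": [
    [[0.4,-0.05,0,0,0,0,-1],[0,0,0,0,0,0,-1],[0,0,0.8,0,0,0,-1],[0,0,0.9,0,0,0,-1],[0,0,0.9,0,0,0,-1]]
  ]
}}

```text
time: 9.1
tool_pos: [0.583, -0.0665, 0.1281]
tcp_rot: [-1.995, -2.426, 0.001]
wrist_force: [-0.1, -0.1, -0.1]
width: 0.001
grip_force: 0.0
```

{"op": "jog_arm", "data": {
  "increments": [
    [[0,0,0.25,0,0,0,-1],[0,0,0.15,0,0,0,-1],[0,0,0.1,0,0,0,-1],[0,0,0,0,0,0,-1],[0,0,0,0,0,0,-1]]
  ]
}}

```text
time: 9.52
tool_pos: [0.583, -0.0667, 0.1156]
tcp_rot: [-1.994, -2.424, 0.002]
wrist_force: [0.5, 0.3, -0.5]
width: 0.001
grip_force: 0.2
```

{"op": "jog_arm", "data": {
  "increments": [
    [[0,0,0.1,0,0,0,-1],[0,0,0,0,0,0,-1],[0,0,0,0,0,0,-1],[0,0,0,0,0,0,-1],[0,0,0,0,0,0,-1]]
  ]
}}

```text
time: 9.93
tool_pos: [0.5838, -0.0668, 0.1148]
tcp_rot: [-1.995, -2.425, 0.0]
wrist_force: [-8.4, 1.1, 16.1]
width: 0.001
grip_force: 8.1
```

It holds 16 N solidly, so the lever is on its lower stop. Retreating.

{"op": "jog_arm", "data": {
  "increments": [
    [[0,0,-0.5,0,0,0,-1],[0,0,-0.9,0,0,0,-1],[0,0,-0.9,0,0,0,-1],[0,0,-0.9,0,0,0,-1],[0,0,-0.9,0,0,0,-1]]
  ]
}}

```text
time: 10.35
tool_pos: [0.5839, -0.0671, 0.2366]
tcp_rot: [1.996, 2.426, 0.0]
wrist_force: [1.4, 0.3, 0.7]
width: 0.001
grip_force: 0.0
```

{"op": "jog_arm", "data": {
  "increments": [
    [[0,0,0,0,0,0,-1],[0,0,0,0,0,0,-1],[0,0,0,0,0,0,-1],[0,0,0,0,0,0,-1],[0,0,0,0,0,0,-1]]
  ]
}}

```text
time: 10.77
tool_pos: [0.5829, -0.067, 0.2333]
tcp_rot: [-1.994, -2.424, 0.003]
wrist_force: [-0.0, -0.8, -0.3]
width: -0.003
grip_force: 0.0
```

Run:
```python
from h import *
st=read_state(); im,d=viewer.read_camera('scene')
m=masks(im)[0]; b=np.zeros_like(m); b[170:215,225:275]=1; v,u=np.nonzero(m&b&(d>0)); P=pts('scene',st,np.c_[u,v],d[v,u]); T=P[(P[:,2]>.025)&(P[:,2]<.1)]
print(st['tool_pos'],T[:,2].max(),np.percentile(T[:,2],97)); print(bot.finish_job())
```

```text
[ 0.58290078 -0.06702731  0.23330858] 0.04612945957389023 0.04484520793147639
the job is handed in; nothing more can be done
None
```

I raised the red lever to its upper stop so the rings opened, then pressed it down to its lower stop, where it held firm and the rings look shut; the blue board was not touched and the job was handed in at about 11 s.

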